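# Roll the contact roller home on its inspection rest

## Robot

A 6-joint arm with a two-finger parallel gripper is mounted at the origin on a cart in front of the work surface, level with it; the furniture and walls round the work are solid. World frame = base frame: x ahead of the robot, y to its left, z up, the work surface at z = 0. Lengths are in m, angles in rad, forces in N, time in s.
With the tool pointing down it reaches from about 0.3 to 0.875 m from the base axis. Payload 6.4 kg.
Tool frame: the origin (TCP) lies at the very end of the fingers, on their centre line; the grasp point (between the pads) lies 19 mm behind it; z points along the fingers, y is the line along which they close (so a half turn about z gives the same grasp; the last joint's range is limited). The gripper opens to 88 mm and grips with 3 to 60 N. Pads are 18 mm wide; open, the fingers measure 123 mm over their backs; the gripper's body (75 mm by 187 mm) begins 45 mm behind the grasp point.
Start: joints at [-1.313, 0.181, 1.607, -0, 1.354, -0.206], TCP at [0.257, -0.514, 0.239] pointing down, gripper open.
Joint ranges: [-2.99, 2.99], [-0.89, 2.07], [0.3, 2.58], [-1.14, 4.28], [0, 2.63], [-3.12, 3.12]. Speed limits (rad/s): [2.57, 2.57, 3.01, 3.14, 3.14, 3.14].

## Interface

Orientations are given as a unit quaternion [x, y, z, w].
In Python, from station import sensors, vision, close_job gives the robot as it stands.
- The arm moves only by the tool send_rows, never from a script. Its arguments are lists of equal length, an entry for each row: "travel": the shift along the tool's x, y, z each as a share of 0.1 m, from -1 to 1, a list of three; "turn": the turn, a rotation vector about the tool's x, y, z each as a share of 30 degrees, from -1 to 1, a list of three; "jaw": the closure, from 0 (fully open) to 1 (shut). A call has 1 to 20 rows; each row shifts and turns the commanded pose from where the row before left it, along the tool's axes as they then stand; what a row does not reach is not made up. A row lasts 1/8 s, in which the tool goes at most 62.5 mm and 10.7 degrees, less where a joint would pass 70% of its speed; a pose out of reach is approached as far as the arm can. A call with a number of a shift or a turn outside -1 to 1 is refused whole. A call with a gripper value outside its range is refused whole. The fingers move at their own pace and stop on an object; the grip force is fixed at half the most. Time passes only in rows, so rows that do not move let the fingers close. It gives the time, the measured TCP pose, the force, the opening and the grip force at its end, in the units of the state.
- sensors.get_obs(): the state, without advancing time (a new reading comes with each control period).
- vision.grab_frame(name): name is "scene" or "top" or "wrist"; returns (picture, depth): 420x560x3 uint8, red, green, blue; 420x560 float32, m along the optical axis (not along the pixel's ray), 0 where there is no reading.
- vision.camera_params(name): a dict with "fov_y" (degrees; the focal length in pixels is half the picture's height over the tangent of half this angle, whatever the lens; pixels are square), "cx", "cy" (the principal point, pixels), "extrinsics" (4x4, takes a point from world to camera coordinates). Camera axes: x right, y down, z forward; pixel columns grow to the right and rows downward; lengths in m; the calibration is good to about 2 mm. The wrist camera is an equidistant fisheye: a pixel r from the principal point sees the ray r / f radians off the axis. A picture is of the moment at which its call begins: read the wrist's pose just before it. camera_params takes no time and is no camera call; for the wrist camera it gives the pose at the moment of the call.
- close_job(): hands the job in; it is judged then, once.
The state is a dict: "time": time; "joints": joint angles; "joint_velocities": joint speeds; "joint_efforts": joint torques, N m; "eef_pos": TCP position; "eef_rot": TCP orientation; "ft_force": force on the tool from outside, world axes, zero at the start; "wrist_torque": the same for the moment, N m; "width": finger opening in m; "grasp_force": force on a finger pad.
Only numpy, scipy, OpenCV 4.12 (cv2) and the standard library are available. Lean on these libraries where they do the work, as an engineer would, in place of code of your own. Each camera call takes 0.05 s, during which the arm holds its last target. There are 200 camera calls.

## Task

Put a fingertip behind the metal roller that lies at the low end of the ramped inspection rest and push it slowly up the ramp, without letting it get away from the finger or roll back, until it drops over the crest into its seat against the stop block. Then push the steel keeper bar round until it is fully shut across the ramp behind the roller. Only push: nothing is to be lifted, and the small tools lying round the rest stay where they are.

Things in the scene. Friction and masses are not known exactly. Their poses are not given: they have to be found in the camera images.
- rest: Fixed inspection rest: dark steel base 250 x 100 x 8 mm with an aluminium ramp between two low cheeks and a stop block at the high end. Origin: centre of its underside, on the bench. x points up the ramp to the stop, y left, z up; place and yaw vary. Cheeks at y +-38 to +-46 mm, 12 mm higher than the ramp (top z 23 at x -100, 42 at x +30). Stop: face at x +100, top z 68.
- ramp_foot (a point): On the ramp's surface at its lowest line, mid width; rest frame (-66, 0, 16) mm. From here the ramp rises at 8 degrees toward the crest; toward the low end a short face rises at 12 degrees (to z 22 at x -96), so that the roller starts in a shallow V. Axes as the rest's.
- ramp_crest (a point): On the crest, the highest line of the ramp, mid width; rest frame (50, 0, 32) mm. Beyond it the seat falls at 12 degrees to the stop block. Axes as the rest's.
- seat (a point): Where the centre of the roller is when it lies home in the seat against the stop; rest frame (72, 0, 56) mm. Axes as the rest's.
- roller: Plain metal cylinder, diameter 56, length 70 mm, dark bore in each end, 0.2 to 0.42 kg, smooth (friction about 0.35). Lies across the ramp, 3 mm play to each cheek. Origin at its centre; y is its axis, x and z turn as it rolls. Starts at rest frame x -65, z 44 mm. On the ramp it rolls back when nothing is behind it; past the crest it rolls down into the seat by itself and stays.
- keeper_pivot (a point): On the keeper's upright pivot axis, half-way up the bar; rest frame (32, 60, 55) mm, left of the ramp. Axes as the rest's.
- keeper (a joint): Keeper bar's angle q, rad. 0 = shut, against a limit: bar straight across the ramp (along the rest's -y), 7 mm behind the seated roller. Grows as it opens; 1.57: points down the ramp (-x) outside the left cheek; limit 2.2; starts 1.6 to 2.0. Bar direction (-sin q, -cos q). Shut it by pushing its outer, left side inward, then up the ramp. Stiff hinge (1 N at 60 mm), stays where left.
- keeper_end (a point): Middle of the free end of the keeper bar, 90 mm from the pivot. The bar is steel, 10 mm thick, 24 mm high, its underside 43 and its top 67 mm above the bench; it swings level, 1 mm over the cheek.
- dress_stick: Loose pale dressing stone 25 x 100 x 22 mm lying to the right of the rest; origin at the centre of its underside. Leave alone.
- razor_scraper: Loose red razor scraper 40 x 149 x 16 mm lying farther to the right of the rest; origin at the centre of its underside. Leave alone.
- hex_6: Loose dark hex key 35 x 93 x 7 mm lying to the left of the rest's high end; origin at the centre of its underside. Leave alone.
Not all that is in view belongs to the job. Of the things shaped like the roller, the metal one is meant.

How it is judged:
On the way, in this order (a step that is already met when the one before it is completed fails the run):
1. the roller is on the ramp, more than a third of the way up, with the finger against it (x of roller in the frame of rest between -0.02 and 0.045 m and contact force between the fingers and roller above 0.02 N).
2. the roller lies in its seat against the stop while the keeper is still open (x of roller in the frame of rest between 0.066 and 0.078 m and y of roller in the frame of rest between -0.008 and 0.008 m and z of roller in the frame of rest between 0.051 and 0.061 m and linear speed of roller below 0.02 m/s and value of joint keeper above 1.2 rad), for 0.2 s.
3. the keeper is shut behind the roller (x of roller in the frame of rest between 0.066 and 0.078 m and y of roller in the frame of rest between -0.008 and 0.008 m and z of roller in the frame of rest between 0.051 and 0.061 m and value of joint keeper below 0.1 rad), for 0.2 s.
At the end, for the whole second after the job is handed in: The roller is at rest in the seat against the stop (centre within 6 mm of its seated place along the ramp, 8 mm across it and 5 mm in height), the keeper is shut to within 0.1 rad, and the loose tools are within 25 mm of where they lay (all of step 3 and linear speed of roller below 0.01 m/s and distance of each of dress_stick, razor_scraper, hex_6 from where it was at the start of the episode below 0.025 m); the robot touches nothing.
It fails at once if the roller runs free on the ramp (faster than 0.15 m/s with no finger touching it): it has been flung or let roll back (x of roller in the frame of rest between -0.045 and 0.045 m and linear speed of roller above 0.15 m/s and contact force between each of the fingers, the arm and roller below 0.005 N).
It fails at once if the roller is lifted off the ramp (z of roller in the frame of rest above 0.072 m or (x of roller in the frame of rest below -0.02 m and z of roller in the frame of rest above 0.062 m)).
It fails at once if the roller has left the rest (x of roller in the frame of rest below -0.09 m or y of roller in the frame of rest above 0.02 m or y of roller in the frame of rest below -0.02 m or z of roller in the frame of rest below 0.035 m).
It fails at once if one of the small tools beside the rest is pushed more than 25 mm (distance of any of dress_stick, razor_scraper, hex_6 from where it was at the start of the episode above 0.025 m).
It also fails if it takes over 54 s, if anything falls off the work surface, if the arm or the gripper's body presses on something with over 40 N, if the wrist force passes 120 N, or if a joint passes its speed limit or range.

## Working session

There is one attempt and no reset: what is moved stays moved. The work goes in short steps, Python scripts to look and compute and a tool call to move; the robot and the scene stay as the last step left them, time stands still between calls to the robot, and variables do not carry over. Pictures are saved under pics/ and viewed, at most 10 in all, crops included, and the job is handed in when it is done.

Besides the shell and the picture viewer there is one more tool, called after "Request:" by a JSON object that holds its "fn" and its "kwargs". send_rows: Moves the arm, as the interface text tells. Its arguments: {"type":"object","properties":{"travel":{"type":"array"},"turn":{"type":"array"},"jaw":{"type":"array"}},"required":["travel","turn","jaw"]}

```bash
mkdir -p pics; ls; python3 - <<'E'
from station import sensors, vision
import cv2, numpy as np, pickle
o=sensors.get_obs(); print(o['time'],o['eef_pos'],o['eef_rot'],o['width'])
for n in ('scene','top'):
    im,d=vision.grab_frame(n); p=vision.camera_params(n)
    pickle.dump((im,d,p),open(n+'.pkl','wb')); cv2.imwrite(f'pics/{n}1.png',im[:,:,::-1]); print(n,p)
E
```

```text
pics
0.0 [ 0.25709422 -0.51373252  0.23784381] [ 9.73229462e-01  2.29834020e-01 -2.42221901e-05 -8.58502407e-04] 0.08812428009705577
scene {'fov_y': 42.355176270674825, 'cx': 271.40426258236056, 'cy': 208.6419202504242, 'extrinsics': array([[ 0.59849065,  0.801062  ,  0.010422  , -0.30225033],
       [ 0.6543988 , -0.48132827, -0.58316833, -0.30555466],
       [-0.46213759,  0.35584094, -0.81228448,  1.45250056],
       [ 0.        ,  0.        ,  0.        ,  1.        ]])}
top {'fov_y': 44.080608088849445, 'cx': 274.3380495479664, 'cy': 207.15173041937283, 'extrinsics': array([[-0.02405352, -0.99912715, -0.03415202,  0.01377279],
       [-0.99511335,  0.02720137, -0.09491843,  0.52232184],
       [ 0.09576456,  0.03170201, -0.99489906,  1.10517939],
       [ 0.        ,  0.        ,  0.        ,  1.        ]])}
```

View pics/scene1.png

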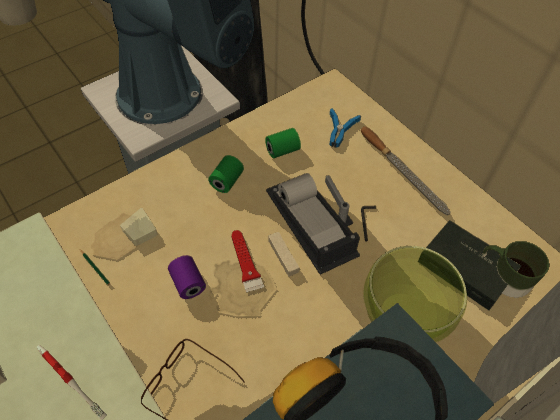

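View pics/top1.png

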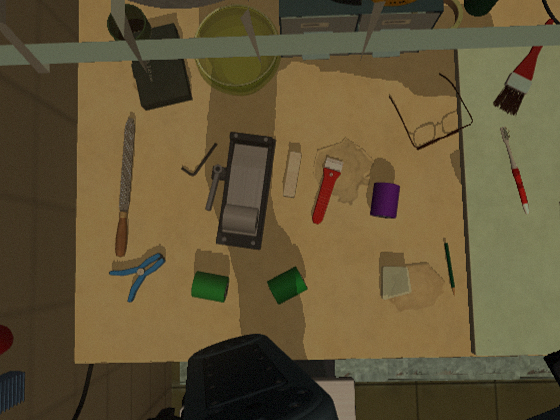

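The top view shows the rest with its stop end at (252,140), the metal roller at about (240,218), and the keeper pivoted at (216,170) with its free end at (210,207). The low end faces the robot, with green decoy rollers below it. Next I'll measure the rest frame.

```bash
cat > h.py <<'E'
import numpy as np, pickle, cv2
def cloud(n):
    im,d,p=pickle.load(open(n+'.pkl','rb')); h,w=d.shape
    f=h/2/np.tan(np.radians(p['fov_y']/2)); v,u=np.mgrid[:h,:w]
    c=np.stack([(u-p['cx'])/f*d,(v-p['cy'])/f*d,d],-1); T=p['extrinsics']
    return im,d,(c-T[:3,3])@T[:3,:3]
E
python3 - <<'E'
from h import *
im,d,P=cloud('top')
print('bench z',np.median(P[300:330,320:370,2][d[300:330,320:370]>0]))
hsv=cv2.cvtColor(im,cv2.COLOR_RGB2HSV)
m=np.zeros(d.shape,bool); m[120:262,195:285]=1
m&=(d>0)&(P[...,2]>.004)&(P[...,2]<.085)
lab_n,lab,st,ce=cv2.connectedComponentsWithStats(m.astype(np.uint8))
k=1+np.argmax(st[1:,4]); print(st[1:])
for lo,hi in((.004,.085),(.004,.014)):
    mm=m&(P[...,2]>lo)&(P[...,2]<hi)&(hsv[...,1]<90)
    r=cv2.minAreaRect(P[mm][:,:2].astype(np.float32)*1000); print(lo,hi,mm.sum(),r,cv2.boxPoints(r).tolist())
# roller top, keeper
for n in ('top','scene'):
    im,d,P=cloud(n)
    # rest region using rough frame
    q=P.reshape(-1,3); print(n)
    for z0,z1 in((.055,.062),(.062,.069),(.069,.075)):
        s=(q[:,2]>z0)&(q[:,2]<z1)&(q[:,0]>.3)&(q[:,0]<.68)&(q[:,1]>0)&(q[:,1]<.25)&(d.ravel()>0)
        if s.sum()>5: print(z0,s.sum(),q[s].min(0).round(3),q[s].max(0).round(3),np.median(q[s],0).round(3))
vis=np.zeros((420,560,3),np.uint8)
im,d,P=cloud('top')
c=im[115:265,185:295]; z=np.clip(P[115:265,185:295,2]*3000,0,255).astype(np.uint8)
o=np.hstack([cv2.resize(c[:,:,::-1],None,fx=3.6,fy=3.6),cv2.resize(cv2.applyColorMap(z,2),None,fx=3.6,fy=3.6,interpolation=0)])
cv2.imwrite('pics/crop1.png',o)
E
```

```text
bench z -0.0033306376956187943
[[ 201  128    1    1    1]
 [ 205  132   71  118 5443]
 [ 214  143    3    3    5]
 [ 195  147   20   26   69]
 [ 219  153    1    1    1]
 [ 196  174    1    1    1]
 [ 283  188    2    9   12]]
0.004 0.085 4728 ((556.818603515625, 72.75624084472656), (252.04129028320312, 183.52503967285156), 8.897111892700195) [[418.12225341796875, 143.92420959472656], [446.50628662109375, -37.39258575439453], [695.5149536132812, 1.5882720947265625], [667.1309204101562, 182.90505981445312]]
0.004 0.014 583 ((567.2992553710938, 97.49866485595703), (166.41104125976562, 245.10614013671875), 80.60734558105469) [[432.8101501464844, 35.409271240234375], [674.6301879882812, -4.5919189453125], [701.788330078125, 159.5880584716797], [459.96832275390625, 199.58924865722656]]
top
0.055 422 [0.327 0.    0.055] [0.669 0.176 0.062] [0.368 0.111 0.057]
0.062 702 [0.47  0.001 0.062] [0.68  0.146 0.069] [0.551 0.076 0.066]
0.069 507 [0.478 0.003 0.069] [0.679 0.14  0.075] [0.502 0.073 0.071]
scene
0.055 431 [0.329 0.    0.055] [0.68  0.178 0.062] [0.501 0.112 0.058]
0.062 517 [0.472 0.003 0.062] [0.68  0.147 0.069] [0.571 0.073 0.067]
0.069 500 [0.477 0.003 0.069] [0.68  0.146 0.075] [0.509 0.074 0.071]
```

View pics/crop1.png

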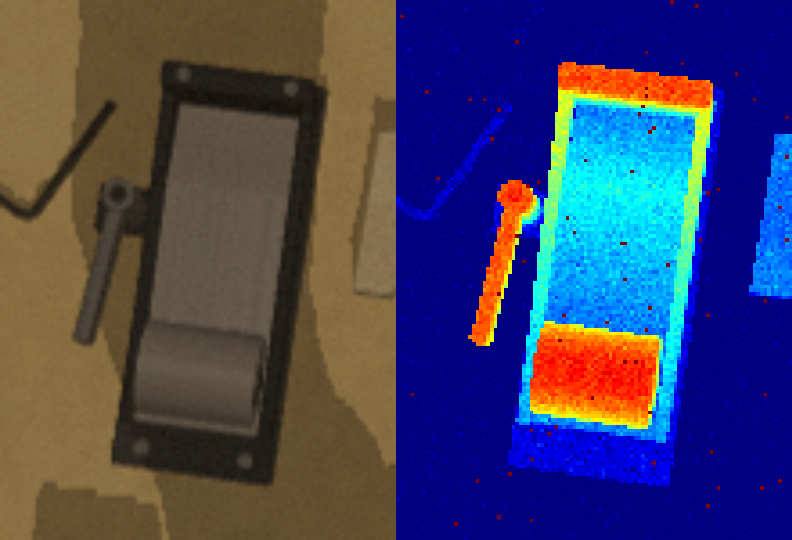

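The crop shows the roller across the low end, the stop block at the top, and the keeper pivot and bar as a clean depth strip. I'll fit the frame from these three blobs.

```bash
python3 - <<'E'
from h import *
im,d,P=cloud('top')
P=P+[0,0,.0033]
def sel(c0,c1,r0,r1,z0,z1):
    s=np.zeros(d.shape,np.uint8); s[r0:r1,c0:c1]=1
    s=((s>0)&(P[...,2]>z0)&(P[...,2]<z1)&(d>0)).astype(np.uint8)
    n,l,st,_=cv2.connectedComponentsWithStats(s); return P[l==1+np.argmax(st[1:,4])]
S=sel(225,290,125,150,.06,.08); K=sel(200,224,160,215,.058,.08); R=sel(215,265,200,240,.05,.085)
H=sel(205,290,125,265,.004,.085)
for n,a in(('stop',S),('keep',K),('roll',R)):
    print(n,len(a),cv2.minAreaRect(a[:,:2].astype(np.float32)*1000),np.median(a,0),a[:,2].max())
rs=np.array(cv2.minAreaRect(S[:,:2].astype(np.float32))[0]); rr=np.array(cv2.minAreaRect(R[:,:2].astype(np.float32))[0])
# outer cheeks / base without keeper post: edges
v=rs-rr; yaw=np.arctan2(v[1],v[0]); print('yaw',np.degrees(yaw),'len',np.linalg.norm(v))
for it in range(2):
    ex=np.array([np.cos(yaw),np.sin(yaw)]); ey=np.array([-ex[1],ex[0]])
    # right edge of base/cheek: per x-bin minimum y
    X=H[:,:2]@ex; Y=H[:,:2]@ey; b=np.linspace(X.min()+.02,X.max()-.02,25); pts=[]
    for i in range(24):
        s=(X>b[i])&(X<b[i+1]); 
        if s.sum()>5: pts.append((b[i:i+2].mean(),Y[s].min(),))
    pts=np.array(pts); k=np.polyfit(pts[:,0],pts[:,1],1); yaw+=np.arctan(k[0]); print('right-edge yaw',np.degrees(yaw))
ex=np.array([np.cos(yaw),np.sin(yaw)]); ey=np.array([-ex[1],ex[0]])
X=H[:,:2]@ex;Y=H[:,:2]@ey
print('len extents',X.min(),X.max(),'right edge',np.median(pts[:,1]))
for n,a in(('stop',S),('keep',K),('roll',R)):
    x=a[:,:2]@ex;y=a[:,:2]@ey; print(n,np.percentile(x,[1,99]).round(4),np.percentile(y,[1,99]).round(4))
E
```

```text
stop 348 ((668.1327514648438, 45.287750244140625), (90.78833770751953, 17.23704719543457), 80.92213439941406) [0.66693815 0.04552316 0.07090305] 0.07751017301772503
keep 277 ((564.8509521484375, 130.862548828125), (20.11424446105957, 98.10612487792969), 70.70865631103516) [0.56916465 0.12590775 0.06997284] 0.07849518299625834
roll 875 ((497.704345703125, 72.62134552001953), (71.19754028320312, 55.197532653808594), 80.33985137939453) [0.49597376 0.07203066 0.07133402] 0.08020284111719621
yaw -9.11159559814467 len 0.1726063808545159
right-edge yaw -9.256902435339855
right-edge yaw -9.257495882355975
len extents 0.417328486959465 0.6787869699987783 right edge 0.10315193385746241
stop [0.6438 0.6602] [0.1074 0.1969]
keep [0.4886 0.5843] [0.2039 0.2253]
roll [0.4525 0.5063] [0.1169 0.1868]
```

Request:
{"fn": "send_rows", "kwargs": {"travel": [[0, 0, 0], [0, 0, 0], [0, 0, 0], [0, 0, 0], [0.06, -0.4, 0], [0.06, -0.4, 0], [0.06, -0.4, 0], [0.06, -0.4, 0], [0.06, -0.4, 0], [0.06, -0.4, 0], [0.06, -0.4, 0], [0.06, -0.4, 0], [0.06, -0.4, 0], [0.06, -0.4, 0], [0.06, -0.4, 0], [0.06, -0.4, 0], [0.06, -0.4, 0], [0.06, -0.4, 0]], "turn": [[0, 0, 0.3], [0, 0, 0.3], [0, 0, 0.3], [0, 0, 0.3], [0, 0, 0], [0, 0, 0], [0, 0, 0], [0, 0, 0], [0, 0, 0], [0, 0, 0], [0, 0, 0], [0, 0, 0], [0, 0, 0], [0, 0, 0], [0, 0, 0], [0, 0, 0], [0, 0, 0], [0, 0, 0]], "jaw": [1, 1, 1, 1, 1, 1, 1, 1, 1, 1, 1, 1, 1, 1, 1, 1, 1, 1]}}

```text
time: 2.35
eef_pos: [0.4319, 0.0258, 0.2385]
eef_rot: [0.997, -0.082, -0.0, 0.0]
ft_force: [1.2, -0.1, 0.5]
width: 0.0006
grasp_force: 0.0
```

```bash
cat >> h.py <<'E'
from scipy.spatial.transform import Rotation as Ro
YAW=np.radians(-9.25); EX=np.array([np.cos(YAW),np.sin(YAW)]); EY=np.array([-EX[1],EX[0]]); O=.544*EX+.152*EY
def where():
    from station import sensors
    o=sensors.get_obs(); p=np.array(o['eef_pos']); R=Ro.from_quat(o['eef_rot']); v=p[:2]-O
    t=R.as_matrix()[:,0]
    print('t',o['time'],'rest mm',np.round([v@EX*1e3,v@EY*1e3,p[2]*1e3],1),'toolx deg',np.degrees(np.arctan2(t[1],t[0])).round(2),'tz',R.as_matrix()[:,2].round(3),'F',np.round(o['ft_force'],2),'w',round(o['width'],4))
E
python3 -c "from h import *; where()"
```

```text
t 2.35 rest mm [-121.9  -57.1  238.5] toolx deg -9.42 tz [-0. -0. -1.] F [ 1.18 -0.13  0.51] w 0.0006
```

Request:
{"fn": "send_rows", "kwargs": {"travel": [[0.015, -0.285, 0], [0.015, -0.285, 0], [0, 0, 0.4], [0, 0, 0.4], [0, 0, 0.4], [0, 0, 0.4], [0, 0, 0.2], [0, 0, 0.15], [0, 0, 0.1], [0, 0, 0]], "turn": [[0, 0, 0], [0, 0, 0], [0, 0, 0], [0, 0, 0], [0, 0, 0], [0, 0, 0], [0, 0, 0], [0, 0, 0], [0, 0, 0], [0, 0, 0]], "jaw": [1, 1, 1, 1, 1, 1, 1, 1, 1, 1]}}

```text
time: 3.6
eef_pos: [0.4439, 0.0802, 0.0334]
eef_rot: [0.997, -0.082, -0.0, 0.0]
ft_force: [-1.0, -0.5, 1.8]
width: 0.0005
grasp_force: 0.0
```

```bash
python3 - <<'E'
from h import *; where()
from station import vision
im,_=vision.grab_frame('scene'); cv2.imwrite('pics/s2.png',cv2.resize(im[140:300,220:400,::-1],None,fx=4,fy=3.7))
E
```

```text
t 3.6 rest mm [-118.7   -1.5   33.4] toolx deg -9.43 tz [-0.001  0.    -1.   ] F [-1.01 -0.55  1.78] w 0.0005
```

View pics/s2.png

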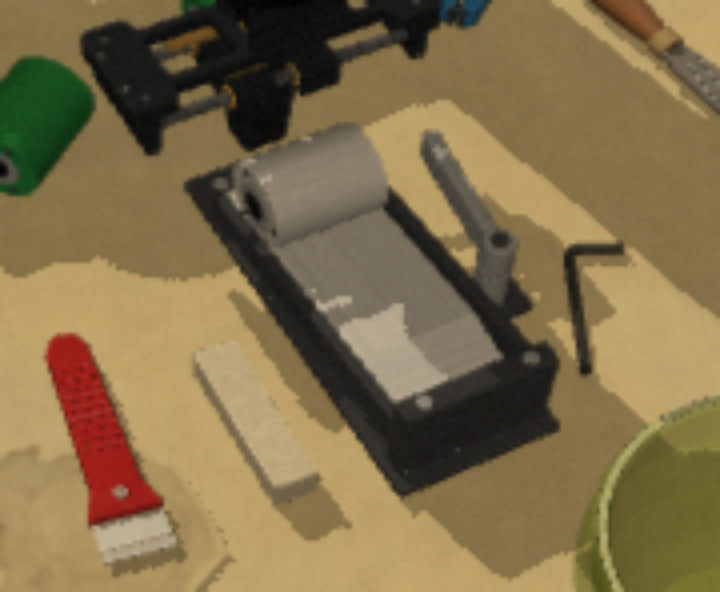

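The picture shows the closed fingers behind the metal roller at the low end, with no contact yet and the keeper open on the left. Starting the slow push.

Request:
{"fn": "send_rows", "kwargs": {"travel": [[0.04, 0, 0], [0.04, 0, 0], [0.03, 0, 0], [0.02, 0, 0], [0.02, 0, 0], [0.02, 0, 0], [0.02, 0, 0], [0.02, 0, 0], [0.02, 0, -0.003], [0.02, 0, -0.003], [0.02, 0, -0.003], [0.02, 0, -0.003], [0.02, 0, -0.003], [0.02, 0, -0.003]], "turn": [[0, 0, 0], [0, 0, 0], [0, 0, 0], [0, 0, 0], [0, 0, 0], [0, 0, 0], [0, 0, 0], [0, 0, 0], [0, 0, 0], [0, 0, 0], [0, 0, 0], [0, 0, 0], [0, 0, 0], [0, 0, 0]], "jaw": [1, 1, 1, 1, 1, 1, 1, 1, 1, 1, 1, 1, 1, 1]}}

```text
time: 5.4
eef_pos: [0.4768, 0.0747, 0.0355]
eef_rot: [0.997, -0.082, 0.0, -0.0]
ft_force: [-0.7, 1.1, 1.1]
width: 0.0
grasp_force: 0.6
```

```bash
cat >> h.py <<'E'
def look():
    from station import vision
    im,d=vision.grab_frame('top'); pickle.dump((im,d,vision.camera_params('top')),open('now.pkl','wb'))
    im,d,P=cloud('now'); P=P+[0,0,.0033]; v=P[...,:2]-O; return im,d,v@EX*1e3,v@EY*1e3,P[...,2]*1e3
E
python3 - <<'E'
from h import *; where()
im,d,x,y,z=look()
s=(d>0)&(abs(y)<32)&(x>-120)&(x<98)
for a in range(-100,96,10):
    t=s&(x>=a)&(x<a+10); print(a,t.sum(),np.round(np.percentile(z[t],[10,50,90]),0) if t.sum()>5 else '',end=' | ')
E
```

```text
t 5.4 rest mm [-85.4  -1.6  35.5] toolx deg -9.43 tz [ 0.  0. -1.] F [-0.66  1.11  1.14] w 0.0
-100 294 [390. 392. 393.] | -90 388 [ 391.  393. 1013.] | -80 277 [389. 391. 393.] | -70 264 [384. 387. 390.] | -60 243 [373. 379. 383.] | -50 100 [360. 368. 372.] | -40 0  | -30 0  | -20 0  | -10 64 [26. 28. 31.] | 0 131 [26. 29. 32.] | 10 137 [28. 31. 33.] | 20 132 [29. 32. 35.] | 30 136 [30. 33. 36.] | 40 130 [32. 35. 38.] | 50 130 [33. 35. 37.] | 60 124 [30. 32. 35.] | 70 125 [28. 31. 33.] | 80 126 [26. 29. 31.] | 90 97 [24. 26. 29.] |
```

```bash
cat >> h.py <<'E'
def roller(name='scene'):
    from station import vision
    im,d=vision.grab_frame(name); pickle.dump((im,d,vision.camera_params(name)),open('now.pkl','wb'))
    _,d,P=cloud('now'); v=P[...,:2]-O; x,y,z=v@EX*1e3,v@EY*1e3,P[...,2]*1e3+1
    s=(d>0)&(abs(y)<30)&(x>-100)&(x<115)&(z<95)
    # fit circle (known radius) to points well above the ramp
    r=np.where(x<50,16+(x+66)*.1405,32-(x-50)*.2126); t=s&(z>r+14)&(x<98)&(im.max(2)>90)
    from scipy.optimize import least_squares as L
    f=L(lambda c:np.hypot(x[t]-c[0],z[t]-c[1])-28,[np.median(x[t]),np.median(z[t])-15],loss='soft_l1')
    print('roller',t.sum(),f.x.round(1),'rms',np.sqrt(np.median(f.fun**2)).round(2)); return im
E
python3 -c "
from h import *
im=roller()"
```

```text
roller 623 [-48.   48.5] rms 1.19
```

The roller centre fits at x −48, z 48, which matches the finger being in contact. Continuing the push.

Request:
{"fn": "send_rows", "kwargs": {"travel": [[0.025, 0, -0.004], [0.025, 0, -0.004], [0.025, 0, -0.004], [0.025, 0, -0.004], [0.025, 0, -0.004], [0.025, 0, -0.004], [0.025, 0, -0.004], [0.025, 0, -0.004], [0.025, 0, -0.004], [0.025, 0, -0.004], [0.025, 0, -0.004], [0.025, 0, -0.004], [0.025, 0, -0.004], [0.025, 0, -0.004], [0.025, 0, -0.004], [0.025, 0, -0.004], [0.025, 0, -0.004], [0.025, 0, -0.004], [0.025, 0, -0.004], [0.025, 0, -0.004]], "turn": [[0, 0, 0], [0, 0, 0], [0, 0, 0], [0, 0, 0], [0, 0, 0], [0, 0, 0], [0, 0, 0], [0, 0, 0], [0, 0, 0], [0, 0, 0], [0, 0, 0], [0, 0, 0], [0, 0, 0], [0, 0, 0], [0, 0, 0], [0, 0, 0], [0, 0, 0], [0, 0, 0], [0, 0, 0], [0, 0, 0]], "jaw": [1, 1, 1, 1, 1, 1, 1, 1, 1, 1, 1, 1, 1, 1, 1, 1, 1, 1, 1, 1]}}

```text
time: 8.0
eef_pos: [0.5261, 0.0666, 0.0435]
eef_rot: [0.997, -0.082, -0.0, -0.0]
ft_force: [-1.7, -0.3, 0.8]
width: 0.0007
grasp_force: 0.6
```

```bash
python3 -c "
from h import *
where(); roller()"
```

```text
t 8.0 rest mm [-35.4  -1.7  43.5] toolx deg -9.43 tz [-0.  0. -1.] F [-1.69 -0.34  0.79] w 0.0007
roller 663 [ 1.5 55.5] rms 1.09
```

Request:
{"fn": "send_rows", "kwargs": {"travel": [[0.025, 0, -0.004], [0.025, 0, -0.004], [0.025, 0, -0.004], [0.025, 0, -0.004], [0.025, 0, -0.004], [0.025, 0, -0.004], [0.025, 0, -0.004], [0.025, 0, -0.004], [0.025, 0, -0.004], [0.025, 0, -0.004], [0.025, 0, -0.004], [0.025, 0, -0.004], [0.025, 0, -0.004], [0.025, 0, -0.004], [0.025, 0, -0.004], [0.025, 0, -0.004], [0.02, 0, 0], [0.02, 0, 0], [0.02, 0, 0], [0.02, 0, 0]], "turn": [[0, 0, 0], [0, 0, 0], [0, 0, 0], [0, 0, 0], [0, 0, 0], [0, 0, 0], [0, 0, 0], [0, 0, 0], [0, 0, 0], [0, 0, 0], [0, 0, 0], [0, 0, 0], [0, 0, 0], [0, 0, 0], [0, 0, 0], [0, 0, 0], [0, 0, 0], [0, 0, 0], [0, 0, 0], [0, 0, 0]], "jaw": [1, 1, 1, 1, 1, 1, 1, 1, 1, 1, 1, 1, 1, 1, 1, 1, 1, 1, 1, 1]}}

```text
time: 10.55
eef_pos: [0.5736, 0.0586, 0.0499]
eef_rot: [0.997, -0.082, 0.0, 0.0]
ft_force: [-0.7, -0.1, -0.3]
width: 0.0004
grasp_force: 0.1
```

```bash
python3 -c "
from h import *
where(); roller()"
```

```text
t 10.55 rest mm [12.8 -1.9 49.9] toolx deg -9.43 tz [ 0. -0. -1.] F [-0.71 -0.15 -0.34] w 0.0004
roller 698 [49.9 61.9] rms 1.07
```

Request:
{"fn": "send_rows", "kwargs": {"travel": [[0.02, 0, 0], [0.02, 0, 0], [0.02, 0, 0], [0.02, 0, 0], [0.02, 0, 0], [0, 0, 0], [0, 0, 0], [0, 0, 0]], "turn": [[0, 0, 0], [0, 0, 0], [0, 0, 0], [0, 0, 0], [0, 0, 0], [0, 0, 0], [0, 0, 0], [0, 0, 0]], "jaw": [1, 1, 1, 1, 1, 1, 1, 1]}}

```text
time: 11.6
eef_pos: [0.5831, 0.0571, 0.0499]
eef_rot: [0.997, -0.082, -0.0, -0.0]
ft_force: [0.6, -0.1, 1.1]
width: 0.0006
grasp_force: 0.0
```

```bash
python3 -c "
from h import *
where(); roller()"
```

```text
t 11.6 rest mm [22.4 -1.9 49.9] toolx deg -9.43 tz [-0.  0. -1.] F [ 0.56 -0.14  1.09] w 0.0006
roller 602 [72.  57.9] rms 0.96
```

Roller seated (x 72). Next I'll compute the keeper path.

```bash
python3 - <<'E'
from h import *
im,d,P=cloud('top'); v=P[...,:2]-O; x,y,z=v@EX*1e3,v@EY*1e3,P[...,2]*1e3+3.3
s=(d>0)&(z>60)&(z<80)&(y>48)&(y<95)&(x<20)&(x>-80)
k=np.polyfit(x[s],y[s],1); q=np.pi/2-np.arctan(k[0]); print('q',q,'bar y at x=32',np.polyval(k,32),'end x',x[s].min(),'y',np.polyval(k,x[s].min()))
prev=np.array([22.4,-1.9])
for q in [q]+list(np.arange(1.7,-.01,-.1)):
    u=np.array([-np.sin(q),-np.cos(q)]); m=np.array([np.cos(q),-np.sin(q)]); s=9*abs(m[0])+17.5*abs(m[1])
    c=np.array([32,60])+66*u-(5+s)*m; D=c-prev; prev=c
    print(round(q,2),c.round(1),'d tool(x,y) share',(D[0]/100).round(3),(-D[1]/100).round(3))
E
```

```text
q 1.6779844216831108 bar y at x=32 60.4166861156787 end x -56.86436906433602 y 69.9785362343487
1.68 [-31.1  90.3] d tool(x,y) share -0.535 -0.922
1.7 [-30.4  91.8] d tool(x,y) share 0.007 -0.015
1.6 [-33.3  84.7] d tool(x,y) share -0.029 0.071
1.5 [-35.5  78.4] d tool(x,y) share -0.022 0.063
1.4 [-37.1  72.2] d tool(x,y) share -0.016 0.062
1.3 [-38.1  65.7] d tool(x,y) share -0.01 0.065
1.2 [-38.4  59. ] d tool(x,y) share -0.003 0.067
1.1 [-38.   52.1] d tool(x,y) share 0.004 0.069
1.0 [-36.8  45. ] d tool(x,y) share 0.012 0.07
0.9 [-34.8  38. ] d tool(x,y) share 0.02 0.07
0.8 [-31.9  31.1] d tool(x,y) share 0.029 0.069
0.7 [-28.2  24.4] d tool(x,y) share 0.037 0.067
0.6 [-23.7  18.1] d tool(x,y) share 0.046 0.063
0.5 [-18.3  12.3] d tool(x,y) share 0.054 0.058
0.4 [-12.2   7. ] d tool(x,y) share 0.061 0.052
0.3 [-5.4  2.5] d tool(x,y) share 0.068 0.045
0.2 [ 1.9 -1.2] d tool(x,y) share 0.074 0.037
0.1 [ 9.8 -4.1] d tool(x,y) share 0.079 0.029
-0.0 [18. -6.] d tool(x,y) share 0.082 0.019
```

Request:
{"fn": "send_rows", "kwargs": {"travel": [[-0.1, 0, 0], [-0.1, 0, 0], [0, 0, -0.3], [0, 0, -0.25], [-0.085, -0.265, 0], [-0.085, -0.265, 0], [-0.085, -0.265, 0], [-0.085, -0.265, 0], [0, 0, 0], [0, 0, 0.26], [0, 0, 0.26], [0, 0, 0]], "turn": [[0, 0, 0], [0, 0, 0], [0, 0, 0], [0, 0, 0], [0, 0, 0], [0, 0, 0], [0, 0, 0], [0, 0, 0], [0, 0, 0], [0, 0, 0], [0, 0, 0], [0, 0, 0]], "jaw": [1, 1, 1, 1, 1, 1, 1, 1, 1, 1, 1, 1]}}

```text
time: 13.15
eef_pos: [0.5452, 0.1694, 0.0509]
eef_rot: [0.997, -0.082, -0.002, 0.001]
ft_force: [0.6, -0.1, -0.4]
width: 0.0005
grasp_force: 0.0
```

```bash
python3 -c "
from h import *
where(); im=roller(); cv2.imwrite('pics/s3.png',cv2.resize(im[140:300,220:400,::-1],None,fx=4,fy=3.7))"
```

```text
t 13.15 rest mm [-33.1 102.8  50.9] toolx deg -9.46 tz [-0.005 -0.001 -1.   ] F [ 0.57 -0.11 -0.38] w 0.0005
roller 606 [72.1 57.8] rms 1.02
```

View pics/s3.png

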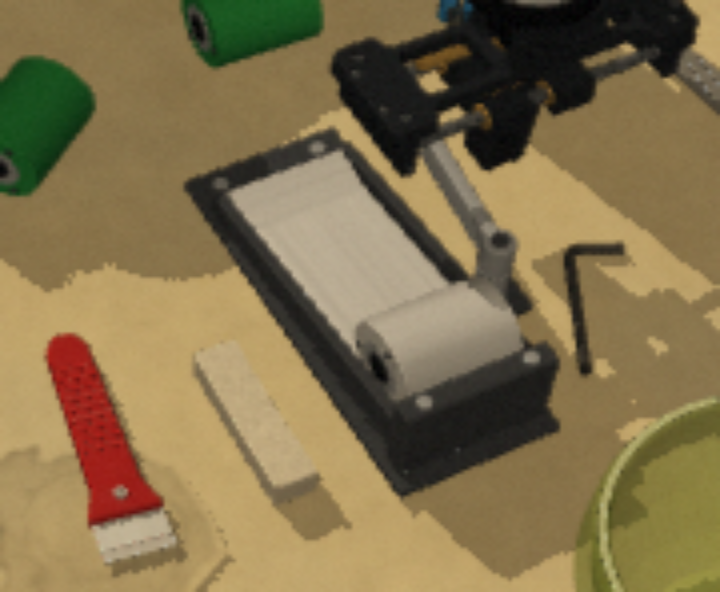

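The roller sits against the stop. The finger is outside the keeper bar, which is still open. Starting the sweep.

Request:
{"fn": "send_rows", "kwargs": {"travel": [[0, 0.06, -0.02], [0, 0.05, 0], [-0.01, 0.04, 0], [-0.01, 0.035, 0], [-0.01, 0.035, 0], [-0.01, 0.03, 0], [-0.008, 0.03, 0], [-0.006, 0.03, 0], [-0.005, 0.033, 0], [-0.003, 0.033, 0], [-0.001, 0.034, 0], [0, 0.034, 0], [0.002, 0.034, 0], [0.005, 0.035, 0], [0.006, 0.035, 0]], "turn": [[0, 0, 0], [0, 0, 0], [0, 0, 0], [0, 0, 0], [0, 0, 0], [0, 0, 0], [0, 0, 0], [0, 0, 0], [0, 0, 0], [0, 0, 0], [0, 0, 0], [0, 0, 0], [0, 0, 0], [0, 0, 0], [0, 0, 0]], "jaw": [1, 1, 1, 1, 1, 1, 1, 1, 1, 1, 1, 1, 1, 1, 1]}}

```text
time: 15.08
eef_pos: [0.5334, 0.117, 0.0549]
eef_rot: [0.997, -0.082, -0.0, 0.0]
ft_force: [0.1, -0.1, 0.1]
width: 0.0004
grasp_force: 0.5
```

```bash
python3 -c "
from h import *
where(); im=roller(); cv2.imwrite('pics/s4.png',cv2.resize(im[140:300,220:400,::-1],None,fx=4,fy=3.7))"
```

```text
t 15.075 rest mm [-36.4  49.2  54.9] toolx deg -9.43 tz [-0. -0. -1.] F [ 0.08 -0.11  0.14] w 0.0004
roller 658 [71.5 58. ] rms 1.25
```

View pics/s4.png

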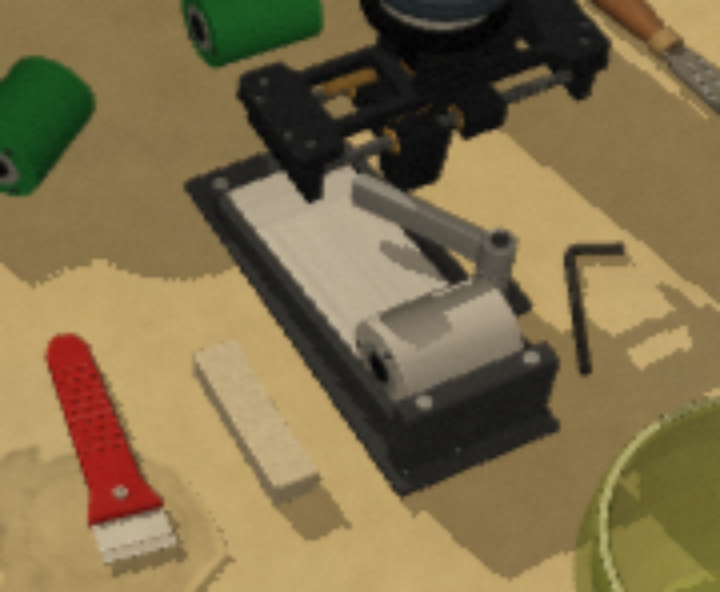

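The keeper follows the finger, now roughly halfway over the cheek at q≈1. The roller hasn't moved.

Request:
{"fn": "send_rows", "kwargs": {"travel": [[0.005, 0.042, 0], [0.008, 0.035, 0], [0.01, 0.035, 0], [0.013, 0.035, 0], [0.016, 0.034, 0], [0.018, 0.034, 0], [0.02, 0.033, 0], [0.022, 0.032, 0], [0.024, 0.031, 0], [0.026, 0.03, 0], [0.028, 0.028, 0], [0.03, 0.027, 0], [0.031, 0.025, 0], [0.033, 0.023, 0], [0.035, 0.021, 0], [0.036, 0.019, 0], [0.037, 0.017, 0]], "turn": [[0, 0, 0], [0, 0, 0], [0, 0, 0], [0, 0, 0], [0, 0, 0], [0, 0, 0], [0, 0, 0], [0, 0, 0], [0, 0, 0], [0, 0, 0], [0, 0, 0], [0, 0, 0], [0, 0, 0], [0, 0, 0], [0, 0, 0], [0, 0, 0], [0, 0, 0]], "jaw": [1, 1, 1, 1, 1, 1, 1, 1, 1, 1, 1, 1, 1, 1, 1, 1, 1]}}

```text
time: 17.25
eef_pos: [0.5641, 0.0612, 0.0549]
eef_rot: [0.997, -0.082, -0.0, 0.0]
ft_force: [-0.5, -0.3, 0.0]
width: 0.0004
grasp_force: 0.4
```

```bash
python3 -c "
from h import *
where()"
```

```text
t 17.25 rest mm [ 2.9 -0.9 54.9] toolx deg -9.43 tz [-0. -0. -1.] F [-0.52 -0.32  0.04] w 0.0004
```

Request:
{"fn": "send_rows", "kwargs": {"travel": [[0.025, 0.01, 0], [0.025, 0.01, 0], [0.025, 0.01, 0], [0.025, 0.01, 0], [0.02, 0, 0], [0.02, 0, 0], [0.015, 0, 0], [0, 0, 0]], "turn": [[0, 0, 0], [0, 0, 0], [0, 0, 0], [0, 0, 0], [0, 0, 0], [0, 0, 0], [0, 0, 0], [0, 0, 0]], "jaw": [1, 1, 1, 1, 1, 1, 1, 1]}}

```text
time: 18.25
eef_pos: [0.5785, 0.0549, 0.0549]
eef_rot: [0.997, -0.082, -0.0, 0.0]
ft_force: [-1.4, -0.0, -0.1]
width: 0.0006
grasp_force: 0.3
```

```bash
python3 -c "
from h import *
where()"
```

```text
t 18.25 rest mm [18.2 -4.9 54.9] toolx deg -9.43 tz [-0. -0. -1.] F [-1.39 -0.05 -0.12] w 0.0006
```

Force is still about hinge friction, so I'll push in small steps until the limit pushes back.

Request:
{"fn": "send_rows", "kwargs": {"travel": [[0.01, 0, 0], [0.01, 0, 0], [0, 0, 0]], "turn": [[0, 0, 0], [0, 0, 0], [0, 0, 0]], "jaw": [1, 1, 1]}}

```text
time: 18.62
eef_pos: [0.5787, 0.0549, 0.0547]
eef_rot: [0.997, -0.082, -0.002, 0.0]
ft_force: [-8.6, -0.0, 5.6]
width: 0.0003
grasp_force: 4.0
```

The force jumped to 8.6 N, so the bar is on its limit. Backing off, raising the arm and checking.

Request:
{"fn": "send_rows", "kwargs": {"travel": [[-0.05, 0, 0], [-0.15, 0, 0], [-0.15, 0, 0], [0, 0, -0.4], [0, 0, -0.4], [0, 0, -0.4], [-0.4, 0, -0.3], [-0.4, 0, 0], [-0.4, 0, 0], [-0.4, 0, 0], [0, 0, 0]], "turn": [[0, 0, 0], [0, 0, 0], [0, 0, 0], [0, 0, 0], [0, 0, 0], [0, 0, 0], [0, 0, 0], [0, 0, 0], [0, 0, 0], [0, 0, 0], [0, 0, 0]], "jaw": [1, 1, 1, 1, 1, 1, 1, 1, 1, 1, 1]}}

```text
time: 20.0
eef_pos: [0.3866, 0.0871, 0.2049]
eef_rot: [0.997, -0.082, 0.001, -0.0]
ft_force: [0.6, -0.3, -0.2]
width: 0.0002
grasp_force: 0.0
```

```bash
python3 -c "
from h import *
where(); im=roller(); cv2.imwrite('pics/s5.png',cv2.resize(im[140:300,220:400,::-1],None,fx=4,fy=3.7))
im,d,x,y,z=look()
s=(d>0)&(z>58)&(z<80)&(y>-35)&(y<48)&(x>15)&(x<42)
k=np.polyfit(y[s],x[s],1);print(s.sum(),'q',np.arctan(k[0]),np.polyval(k,[60,-25]))"
```

```text
t 20.0 rest mm [-176.4   -3.9  204.9] toolx deg -9.37 tz [ 0.001  0.    -1.   ] F [ 0.57 -0.26 -0.19] w 0.0002
roller 660 [69.9 58.5] rms 1.77
192 q 0.004353664194327984 [31.84484283 31.47477903]
```

View pics/s5.png

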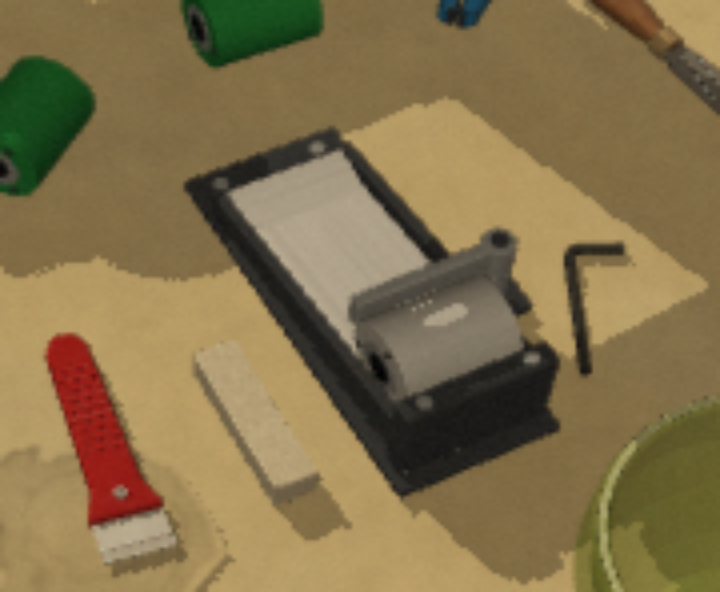

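The keeper is shut across the ramp (q≈0.004), the roller is seated and the tools are untouched. Handing in.

```bash
python3 -c "
from station import close_job
print(close_job())"
```

```text
the job is handed in; nothing more can be done
None
```

I handed the job in at about 20 s of the 54 s: the roller is in its seat against the stop, the keeper is shut behind it (measured q about 0.004 rad), and the tools look undisturbed in the last picture. `close_job` returned no verdict.

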